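Pack the shelf tin, close its nested lids and lift the outer lid alone

TASK

Stand the grey pocket torch and the white egg timer upright on the floor of the long steel tin, in the room left beside the little polish tin. Then put the tin's two lids on together as the nested pair they are (pinch the inner lid where it shows in the cut-outs in the middle of the outer lid's long sides) until the inner lid sits fully home in the tin's mouth, let go, and lift the outer lid alone by its wooden handle, leaving the inner lid seated and undisturbed. Finish still holding the outer lid in the air, level, about a hand's breadth above where it sat, so that the key can be put in the inner lid's tray; leave the other things on the shelf alone.

Things in the scene. Friction and masses are not known exactly. Their poses are not given: they have to be found in the camera images.
- tin: Long open-topped steel tin, loose, 0.5 kg, outside 70 (own x) x 196 (own y) x 77 high (mm); walls and floor 3 thick, so the inside is 64 x 190 x 74 deep and the inner floor is 3 above the origin. Origin: centre of its underside. Long axis = own y. The polish tin is packed at its -y end; the rest of the floor is free.
- polish: Small round shoe-polish tin, diameter 44, 18 high, already packed flat on the tin's floor at the tin's -y end; it stays there. Origin: centre of its underside.
- torch_mid (a point): Grey plastic pocket torch standing lens-down on its head, 62 high: head diameter 30 for the lowest 18, then a body of diameter 26 up to the flat tail. About 80 g. This point: on its axis, half-way up (31 above its foot). Own z points up along the torch.
- timer_mid (a point): White plastic egg-shaped timer standing on its flat foot, 60 high, diameter 46 at its upright-sided middle (22 to 36 above the foot), narrowing to 34 at the foot and to a round top. About 90 g. This point: on its axis, half-way up (30 above its foot). Own z points up.
- inner_pinch (a point): Pinch point of the inner lid: centre in plan, 33 above its underside, 22 above its flange's top. The fingers pinch the tray walls (60 apart outside, across own x) in the outer lid's cut-outs, fingertips kept above the flange. Long axis = own y. Fully home in the tin this point is 102 above the tin's underside, long axes along each other; either way round fits.
- outer_handle (a point): Middle of the outer lid's wooden bar handle. The bar lies along own y, 12 wide, 80 long, 12 high, on two posts 30 either side of the middle. This point is 21 above the lid's flat top, 6 below the bar's top, and 28 above inner_pinch when nested. Own z points up.
- outer_lid: Steel outer lid, about 150 g: a cap 70 (own x) x 196 (own y) lying loosely over the inner lid's walls, 3 play all round, resting on their tops; nothing else joins them. Both long sides are cut out from top to bottom over the middle 52, where the cap is 56 wide and the inner lid's walls show. Origin: centre, at its skirt's lower edge, 48 below the handle point, 20 below inner_pinch when nested.
- inner_lid: Steel inner lid, about 240 g, at first on the shelf with the outer lid over it. Origin: centre of its underside. From there up: plug 60 x 186 x 8 high, lower edges rounded (radius 4), 2 play all round in the tin's mouth; flange 70 x 196, from 8 to 11, which rests on the tin's rim; tray walls 60 x 186 outside, from 11 to 37.
- rack: Wooden rack 85 x 105 x 64 with three plastic coasters standing in its slots, 106 high in all; bystander. Origin: centre of its underside.
- dish: Ceramic trinket dish, diameter 84, 20 high; bystander. Origin: centre of its underside.
- shoehorn: Folded steel shoehorn lying flat, 128 x 30 x 13; bystander. Origin: underside, near the middle of its length (own x).
- key: Brass key lying flat, 59 x 24 x 4, between the tin and the lids; bystander. Origin: underside of the round bow; the blade points to own +x.
- brush: Shoe brush lying on its bristles, 50 x 160 x 34; bystander. Origin: centre of its underside.
- jar: Small glass jar with a black cap, diameter 54, 48 high; bystander. Origin: centre of its underside.
Things that resemble listed ones, but are neither listed nor needed, are in the scene too. What is shaped like the tin but red is not meant.

How it is judged (in metres and radians):
On the way, in this order (a step that is already met when the one before it is completed fails the run):
1. torch and timer stand on the floor of the tin (x of torch_mid in the frame of tin between -0.033 and 0.033 m and y of torch_mid in the frame of tin between -0.096 and 0.096 m and z of torch_mid in the frame of tin between 0.03 and 0.04 m and angle between each of torch_mid, timer_mid's own z axis and vertical below 0.2 rad and x of timer_mid in the frame of tin between -0.033 and 0.033 m and y of timer_mid in the frame of tin between -0.096 and 0.096 m and z of timer_mid in the frame of tin between 0.029 and 0.039 m), for 0.2 s.
2. both lids on the tin, nested, the inner lid fully home, and let go (all of step 1 and z of inner_pinch in the frame of tin between 0.099 and 0.105 m and x of inner_pinch in the frame of tin between -0.005 and 0.005 m and y of inner_pinch in the frame of tin between -0.006 and 0.006 m and angle between the z axis of inner_pinch and the z axis of tin, either way round below 0.035 rad and z of outer_handle in the frame of inner_pinch between 0.025 and 0.031 m and contact force between inner_lid and the fingers below 0.2 N), for 0.2 s.
At the end, for the whole second after the job is handed in: Outer lid held still in the fingers, level within 0.2 rad, 50 mm or more above its seat, clear of lid and tin; inner lid fully home in the tin (3 mm in height, 6 mm in plan), untouched; torch and timer upright on the tin's floor, polish tin there too; tin upright (all of step 1 and x of polish in the frame of tin between -0.033 and 0.033 m and y of polish in the frame of tin between -0.096 and 0.096 m and z of polish in the frame of tin between -0.003 and 0.01 m and z of inner_pinch in the frame of tin between 0.099 and 0.105 m and x of inner_pinch in the frame of tin between -0.005 and 0.005 m and y of inner_pinch in the frame of tin between -0.006 and 0.006 m and angle between the z axis of inner_pinch and the z axis of tin, either way round below 0.035 rad and angle between tin's own z axis and vertical below 0.05 rad and z of outer_handle in the frame of inner_pinch above 0.078 m and angle between outer_handle's own z axis and vertical below 0.2 rad and contact force between outer_lid and the fingers above 1 N and contact force between outer_lid and inner_lid below 0.1 N and contact force between outer_lid and tin below 0.1 N and linear speed of outer_lid below 0.03 m/s and contact force between inner_lid and the fingers below 0.1 N); the arm keeps its last pose, push and grip.
It fails at once if the outer lid is taken off the inner lid while the inner lid is not seated in the tin (distance between outer_handle and inner_pinch above 0.045 m and not (z of inner_pinch in the frame of tin between 0.099 and 0.105 m and x of inner_pinch in the frame of tin between -0.005 and 0.005 m and y of inner_pinch in the frame of tin between -0.006 and 0.006 m and angle between the z axis of inner_pinch and the z axis of tin, either way round below 0.035 rad)).
It fails at once if one of the other things (rack, dish, shoehorn, key, brush, jar) is moved by more than 30 mm (distance of any of rack, dish, shoehorn, key, brush, jar from where it was at the start of the episode above 0.03 m).
It also fails if it takes over 72 s, if anything falls off the work surface, if the arm or the gripper's body presses on something with over 40 N, if the wrist force passes 120 N, or if a joint passes its speed limit or range.

ROBOT

A 7-joint arm with a two-finger parallel gripper is mounted at the origin on the work surface. World frame = base frame: x ahead of the robot, y to its left, z up, the work surface at z = 0. Lengths are in mm, angles in rad, forces in N, time in s.
With the tool pointing down it reaches from about 425 to 950 mm from the base axis. Payload 4.7 kg.
Tool frame: the origin (TCP) lies on the centre line of the jaws, within the pads' length; the fingertips stand 11 mm ahead of it and the grasp point (between the pads) lies 8 mm behind it; x points along the fingers, y is the direction in which the jaws open and shut, and the axes are right-handed (so a half turn about x gives the same grasp; the last joint's range is limited). The gripper opens to 87 mm and grips with 3 to 60 N. Pads are 19 mm wide; open, the fingers measure 117 mm over their backs; the gripper's body (75 mm by 190 mm) begins 51 mm behind the grasp point.
Start: joints at [-0.029, 0.469, -0.049, 1.532, 0.024, 1.141, -0.082], TCP at [675.017, 0.046, 233.573] pointing down, gripper open.
Joint ranges: [-2.59, 2.59], [-0.33, 1.99], [-1.39, 1.29], [0.1, 2.45], [-1.04, 4.18], [0.21, 1.99], [-2.66, 2.66]. Speed limits (rad/s): [2.57, 2.57, 3.14, 3.14, 3.14, 3.14, 3.14].

INTERFACE

Orientations are given as a unit quaternion [x, y, z, w].
In Python, from rig import * gives the robot as it stands. The module is installed in compiled form; this text tells all that it offers.
- The arm moves only by the tool drive_tool, never from a script. Its argument "motion" is a list of rows, each a list of 3 entries, a list of its own where there are three numbers: the shift along the tool's x, y, z in m, then the turn, a rotation vector about the tool's x, y, z in degrees, then the closure, from 0 (fully open) to 1 (shut). A call has 1 to 10 rows; each row is the pose to reach, as a shift and turn from the pose commanded when the call began, along the tool's axes at that moment; what a row does not reach only later rows make up. A row lasts 1/8 s, in which the tool goes at most 62.5 mm and 10.7 degrees, less where a joint would pass 70% of its speed; a pose out of reach is approached as far as the arm can. A call with a gripper value outside its range is refused whole. The fingers move at their own pace and stop on an object; "newtons" is the grip in N (left out, the last holds). Time passes only in rows, so rows that repeat a pose let the fingers close. It gives the time, the measured TCP pose, the force and the opening at its end, in the units of the state.
- state(): the state, without advancing time (a new reading comes with each control period).
- grab_frame(name): name is "scene" or "side" or "wrist"; returns a dict with "frame" (480x640x3 uint8, red, green, blue), "depth" (480x640 float32, mm along the optical axis (not along the pixel's ray), 0 where there is no reading), "fov_y" (degrees; the focal length in pixels is half the picture's height over the tangent of half this angle, whatever the lens; pixels are square), "cx", "cy" (the principal point, pixels), "k1" (the pictures are not rectified: a ray, as slopes to the right and down, at radius r is drawn at 1 + k1 r^2 times it, then the intrinsics apply), "R" (3x3) and "t" (3): a world point X has camera coordinates R X + t; the wrist camera has in their place "tool_from_camera" (4x4, takes a point from camera to tool coordinates, whose origin is the TCP and whose axes are the tool frame's). Camera axes: x right, y down, z forward; pixel columns grow to the right and rows downward; lengths in mm; the calibration is good to about 2 mm. A picture is of the moment at which its call begins: read the wrist's pose just before it.
- job_done(): hands the job in, once; it reports no verdict.
Trained networks look in a picture, given as the dict that the camera call returned (one of the last four; its "shot" number tells which), for a name from the list of things; names that differ only in an ending like _2 or _b are one class to them, and where a whole thing is asked for, a point or a joint stands for the part that bears it (a point fixed in the world has none). Each returns a list of dicts, best first, with "confidence" (0 to 1); they miss things now and then, are a little off and sometimes report something else, mostly with a low value. They report only what shows in the picture. A call takes as long as a camera call. They do not tell look-alikes from the thing itself.
- silhouettes(picture, name): "mask" (480x640 bool, what is visible of it) and "at" ([column, row] in pixels, amid what is visible of it).
The state is a dict: "clock": time; "q": joint angles; "dq": joint speeds; "tau": joint torques, N m; "ee_pos": TCP position; "tool_rot": TCP orientation; "force": force on the tool from outside, world axes, zero at the start; "wrist_torque": the same for the moment, N m; "finger_gap": finger opening in mm.
Only numpy, scipy, OpenCV 4.12 (cv2) and the standard library are available. Lean on these libraries where they do the work, as an engineer would, in place of code of your own. Each camera call takes 0.05 s, during which the arm holds its last target.

## Working session

There is one attempt and no reset: what is moved stays moved. The work goes in short steps, Python scripts to look and compute and a tool call to move; the robot and the scene stay as the last step left them, time stands still between calls to the robot, and variables do not carry over. Pictures are saved under pics/ and viewed, and the job is handed in when it is done.

Besides the shell and the picture viewer there is one more tool, called after "Call:" by a JSON object that holds its "fn" and its "kwargs", one argument or row to a line. drive_tool: Moves the arm, as the interface text tells. Its arguments: {"type":"object","properties":{"motion":{"type":"array"},"newtons":{"type":"number"}},"required":["motion"]}

```bash
ls; mkdir -p pics
cat > h.py <<'E'
from rig import *
import numpy as np, cv2
from scipy.spatial.transform import Rotation as Ro
def pose():
    s=state(); T=np.eye(4); T[:3,:3]=Ro.from_quat(s["tool_rot"]).as_matrix(); T[:3,3]=s["ee_pos"]; return T
def shot(name,fn=None):
    T=pose(); p=grab_frame(name)
    if fn: cv2.imwrite("pics/"+fn,cv2.cvtColor(p["frame"],cv2.COLOR_RGB2BGR))
    if name=="wrist": p["Twc"]=T@np.array(p["tool_from_camera"])
    else:
        M=np.eye(4);M[:3,:3]=p["R"];M[:3,3]=p["t"];p["Twc"]=np.linalg.inv(M)
    return p
def K(p):
    f=240/np.tan(np.radians(p["fov_y"])/2); return np.array([[f,0,p["cx"]],[0,f,p["cy"]],[0,0,1.]])
def rays(p,uv):
    return cv2.undistortPoints(np.array(uv,float).reshape(-1,1,2),K(p),np.array([p["k1"],0,0,0.])).reshape(-1,2)
def cloud(p,mask):
    v,u=np.nonzero(mask&(p["depth"]>0)); d=p["depth"][v,u]
    r=rays(p,np.c_[u,v]); c=np.c_[r*d[:,None],d]
    return c@p["Twc"][:3,:3].T+p["Twc"][:3,3]
def proj(p,X):
    Tc=np.linalg.inv(p["Twc"]); X=np.atleast_2d(X).astype(float)
    uv,_=cv2.projectPoints(X,cv2.Rodrigues(Tc[:3,:3])[0],Tc[:3,3],K(p),np.array([p["k1"],0,0,0.])); return uv.reshape(-1,2)
E
python3 - <<'E'
from h import *
np.set_printoptions(precision=1,suppress=True)
print(state())
for n in("scene","side","wrist"):
    p=shot(n,n+"0.png"); print(n,p["fov_y"],p["k1"],p["Twc"])
    for o in ["tin","polish","torch_mid","timer_mid","inner_lid","outer_lid","key","rack","dish","brush","jar","shoehorn"]:
        for d in silhouettes(p,o)[:3]:
            c=cloud(p,d["mask"])
            if len(c)>5: print(n,o,round(d["confidence"],2),np.array(d["at"]),d["mask"].sum(),np.median(c,0),np.percentile(c,2,axis=0),np.percentile(c,98,axis=0))
E
```

```text
pics
{'clock': 0.0, 'q': array([-0. ,  0.5, -0. ,  1.5,  0. ,  1.1, -0.1]), 'dq': array([-0., -0.,  0.,  0., -0., -0.,  0.]), 'tau': array([  0. , -50.8,  -0.1, -23.6,  -0.1,   0. ,   0. ]), 'ee_pos': array([674.4,   0. , 232.5]), 'tool_rot': array([-0.5, -0.5,  0.5, -0.5]), 'force': array([-1.1,  0.2,  0.4]), 'wrist_torque': array([-0.,  0.,  0.]), 'finger_gap': 86.77974509086448}
scene 47.60155159099518 -0.056201577313349085 [[  -0.1    0.7   -0.7 1365.9]
 [   1.     0.    -0.1   28.6]
 [   0.    -0.7   -0.7  807.1]
 [   0.     0.     0.     1. ]]
scene tin 0.92 [253.  226.9] 4446 [ 525.6 -151.2   46.5] [ 457.1 -243.     2.8] [554.4 -51.3  77.8]
scene tin 0.84 [153.5 296.2] 5381 [ 713.3 -309.5   41.2] [ 648.3 -404.2    1.8] [ 786.5 -213.6   78.2]
scene timer_mid 0.97 [251.2 278.4] 515 [ 653.1 -139.9   43.1] [ 634.7 -160.8    9.2] [ 661.7 -121.9   60.3]
scene timer_mid 0.62 [252.1 229.4] 4443 [ 525.6 -151.    46.2] [ 456.7 -242.7    2.4] [554.2 -53.   77.7]
scene timer_mid 0.45 [388.5 242.4] 2712 [530.9 126.4  39.7] [473.   38.2  16.6] [576.7 229.4  67.4]
scene inner_lid 0.95 [391.8
[... 3317 characters left out ...]
 7.9] [556.5 168.   36.4]
wrist inner_lid 0.46 [ 94.6 197. ] 732 [459.4   6.    2.5] [442.1  -5.7  -0.3] [497.   13.9   4.1]
wrist outer_lid 0.65 [141.1  87.8] 14582 [529.  101.3  38.6] [481.5  39.8  19.7] [572.7 167.5  66. ]
wrist key 0.49 [162.3  32.4] 1210 [547.1 144.4  17.4] [539.4 119.4   7.6] [557.2 168.2  36.3]
wrist rack 0.94 [416.7 306. ] 5723 [764.3 -82.5  52.3] [ 739.3 -146.8    4.5] [821.1 -66.  103.1]
wrist dish 0.58 [344.3 214.4] 6344 [697.2  -8.2   6.8] [659.5 -43.6   2. ] [733.4  30.6  19.5]
wrist jar 0.88 [444.6  93. ] 4227 [768.8  96.4  46.5] [746.4  72.5   8.8] [795.3 119.9  48.2]
wrist jar 0.26 [346.6 213.2] 6475 [697.3  -8.    6.8] [659.5 -43.8   1.8] [733.8  30.8  19.5]
```

View pics/scene0.png

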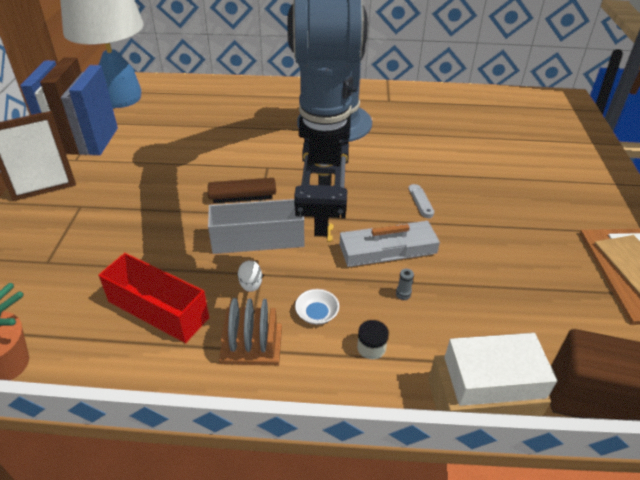

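View pics/side0.png

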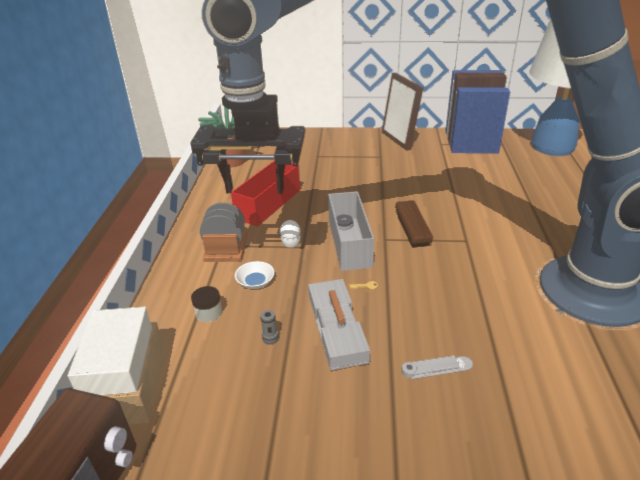

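View pics/wrist0.png

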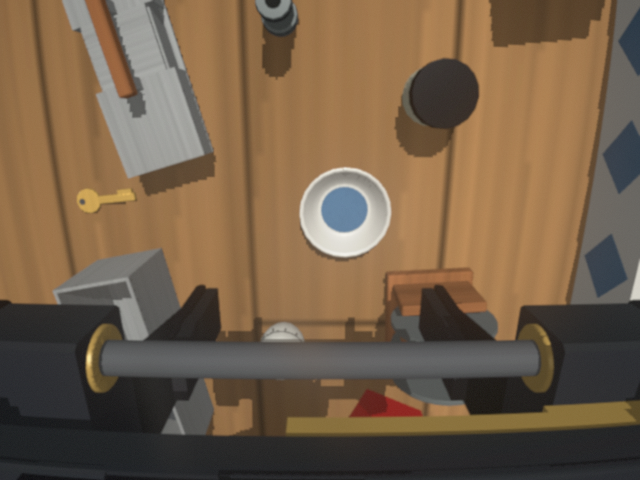

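```bash
cat >> h.py <<'E'
def rect(c,zlo,zhi):
    q=c[(c[:,2]>zlo)&(c[:,2]<zhi)][:,:2]
    # drop outliers
    m=np.median(q,0); q=q[np.linalg.norm(q-m,axis=1)<140]
    (x,y),(w,h),a=cv2.minAreaRect(q.astype(np.float32))
    if w>h: w,h,a=h,w,a+90
    # long axis dir
    return len(q),np.round([x,y],1),np.round([w,h],1),round((a+90-90+180)%180,1) # angle of short axis
E
python3 - <<'E'
from h import *
np.set_printoptions(precision=3,suppress=True)
print(pose(), state()["q"])
for n in("scene","side","wrist"):
    p=shot(n)
    for o,zl,zh in [("tin",68,85),("outer_lid",30,46),("torch_mid",55,70),("timer_mid",20,70),("polish",10,24)]:
        ds=silhouettes(p,o)[:2]
        for d in ds:
            if d["confidence"]<.5: continue
            c=cloud(p,d["mask"]); 
            if (c[:,2]>zl).sum()>8: print(n,o,round(d["confidence"],2),np.median(c[:,2]),*rect(c,zl,zh))
E
```

```text
[[  0.      1.     -0.    675.016]
 [  0.     -0.     -1.      0.03 ]
 [ -1.      0.     -0.    233.601]
 [  0.      0.      0.      1.   ]] [-0.029  0.469 -0.049  1.532  0.024  1.141 -0.082]
scene tin 0.79 46.36656319565276 807 [ 504.2 -148.7] [ 76.8 195.6] 11.4
scene tin 0.61 40.90911209393403 994 [ 714.9 -312.1] [ 73.  200.7] 154.2
scene outer_lid 0.64 39.596291271627024 2041 [520.9 134.2] [ 75.3 198.3] 15.6
scene torch_mid 0.77 38.8971108364824 128 [644.  160.2] [25.  25.4] 116.0
side tin 0.74 40.822505022040446 524 [ 502.9 -146.6] [ 70.8 204.6] 10.5
side tin 0.68 47.96161864135439 493 [ 716.5 -308.8] [ 77.1 200.2] 154.2
side outer_lid 0.6 41.11528457770487 2686 [519.7 136.2] [ 70.8 199.3] 15.6
side torch_mid 0.66 39.53474766190084 161 [642.3 163.4] [25.6 26.4] 42.7
side timer_mid 0.62 38.68872141953591 376 [ 635.  -135.2] [38.7 45.4] 117.6
side polish 0.59 21.505756348015893 166 [ 516.2 -209.5] [35.8 43.8] 2.1
wrist tin 0.88 35.12451806710368 1221 [ 497.8 -128.6] [ 71.7 158.5] 10.6
wrist outer_lid 0.72 38.572532813852035 11773 [524.6 110.1] [ 71.4 147.9] 15.9
wrist torch_mid 0.78 55.27702251889221 624 [641.  153.5] [14.  26.2] 91.4
wrist timer_mid 0.8 28.895772597236828 483 [ 635.8 -125.5] [13.4 40.8] 89.9
wrist polish 0.63 19.43279319829395 29 [ 511.4 -230.2] [6.  8.9] 8.1
```

Call:
{"fn": "drive_tool", "kwargs": {
  "motion": [
    [[0.034,-0.039,0.138],[79.2,0,0],0],
    [[0.034,-0.039,0.138],[79.2,0,0],0],
    [[0.034,-0.039,0.138],[79.2,0,0],0],
    [[0.034,-0.039,0.138],[79.2,0,0],0],
    [[0.034,-0.039,0.138],[79.2,0,0],0],
    [[0.034,-0.039,0.138],[79.2,0,0],0],
    [[0.034,-0.039,0.138],[79.2,0,0],0],
    [[0.034,-0.039,0.138],[79.2,0,0],0],
    [[0.034,-0.039,0.138],[79.2,0,0],0]
  ]
}}

```text
clock: 3.98
ee_pos: [636.1, -137.8, 199.6]
tool_rot: [0.704, 0.067, -0.704, 0.067]
force: [-0.7, -0.2, -0.2]
finger_gap: 86.7
```

Run:
```python
from h import *
np.set_printoptions(precision=3,suppress=True)
print(pose(), state()["q"])
p=shot("wrist","w1.png")
for o,zl,zh in [("timer_mid",20,36),("timer_mid",8,60),("tin",68,85)]:
    for d in silhouettes(p,o)[:2]:
        c=cloud(p,d["mask"]); print(o,d["confidence"],d["at"],np.median(c,0),c.max(0),*rect(c,zl,zh))
```

```text
[[   0.       0.189   -0.982  636.093]
 [  -0.      -0.982   -0.189 -137.761]
 [  -1.       0.      -0.     199.593]
 [   0.       0.       0.       1.   ]] [-0.055  0.464  0.285  1.647 -0.145  1.051 -1.107]
timer_mid 0.89 [324.1, 217.7] [ 641.589 -141.432   51.411] [ 659.257 -119.769   60.016] 214 [ 644.3 -139.1] [28.8 45.7] 26.0
timer_mid 0.89 [324.1, 217.7] [ 641.589 -141.432   51.411] [ 659.257 -119.769   60.016] 2755 [ 637.6 -142.1] [43.7 43.9] 66.0
tin 0.8 [549.5, 145.3] [ 724.952 -305.152   18.156] [ 807.976 -208.046   78.164] 3891 [ 716.2 -306.5] [ 71.2 185.4] 153.5
tin 0.59 [298.6, 388.0] [ 478.95  -145.94    36.461] [657.607 -35.429 283.974] 1044 [459.2 -96.4] [27.6 90. ] 173.5
```

View pics/w1.png

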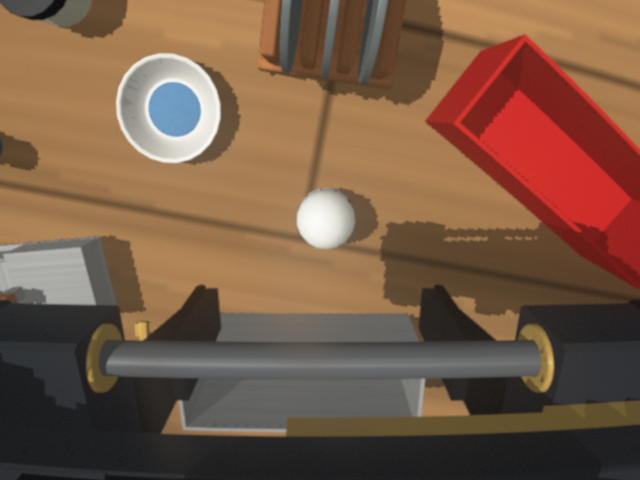

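Call:
{"fn": "drive_tool", "kwargs": {
  "motion": [
    [[0.05,0.004,-0.001],[0,0,0],0],
    [[0.1,0.004,-0.001],[0,0,0],0],
    [[0.14,0.004,-0.001],[0,0,0],0],
    [[0.168,0.004,-0.001],[0,0,0],0.1],
    [[0.168,0.004,-0.001],[0,0,0],0.3],
    [[0.168,0.004,-0.001],[0,0,0],0.5],
    [[0.168,0.004,-0.001],[0,0,0],0.7],
    [[0.168,0.004,-0.001],[0,0,0],0.8],
    [[0.168,0.004,-0.001],[0,0,0],0.8]
  ],
  "newtons": 20
}}

```text
clock: 5.3
ee_pos: [638.5, -141.9, 32.9]
tool_rot: [0.705, 0.066, -0.703, 0.067]
force: [-1.0, 0.3, 4.7]
finger_gap: 44.6
```

Call:
{"fn": "drive_tool", "kwargs": {
  "motion": [
    [[-0.06,0,0],[0,0,0],0.8],
    [[-0.12,0,0],[0,0,0],0.8],
    [[-0.17,-0.004,0.025],[0,0,0],0.8],
    [[-0.17,-0.011,0.075],[0,0,0],0.8],
    [[-0.17,-0.019,0.133],[0,0,0],0.8],
    [[-0.17,-0.019,0.133],[0,0,0],0.8],
    [[-0.17,-0.019,0.133],[0,0,0],0.8]
  ]
}}

```text
clock: 6.18
ee_pos: [504.2, -147.8, 202.1]
tool_rot: [0.705, 0.067, -0.703, 0.067]
force: [-0.7, 0.7, -0.5]
finger_gap: 44.8
```

Run:
```python
from h import *
np.set_printoptions(precision=3,suppress=True)
print(pose())
p=shot("wrist","w2.png")
for o,zl,zh in [("timer_mid",20,300),("tin",68,85),("polish",10,26)]:
    for d in silhouettes(p,o)[:2]:
        c=cloud(p,d["mask"]); print(o,d["confidence"],d["at"],np.median(c,0),c.max(0),*rect(c,zl,zh))
```

```text
[[   0.002    0.187   -0.982  504.156]
 [   0.      -0.982   -0.187 -147.813]
 [  -1.       0.      -0.002  202.051]
 [   0.       0.       0.       1.   ]]
tin 0.95 [306.3, 227.8] [ 490.877 -137.798   20.917] [553.644 -21.718 192.198] 4492 [ 501.  -147.9] [ 70.8 197.1] 10.6
tin 0.7 [599.0, 36.6] [ 675.296 -322.941   30.93 ] [ 725.236 -262.226   77.918] 883 [ 675.7 -312.2] [ 5.2 60.2] 153.8
polish 0.79 [403.4, 215.2] [ 516.491 -214.281   19.563] [ 536.088 -193.723   22.188] 2001 [ 515.3 -215.1] [39.6 42.1] 8.3
```

View pics/w2.png

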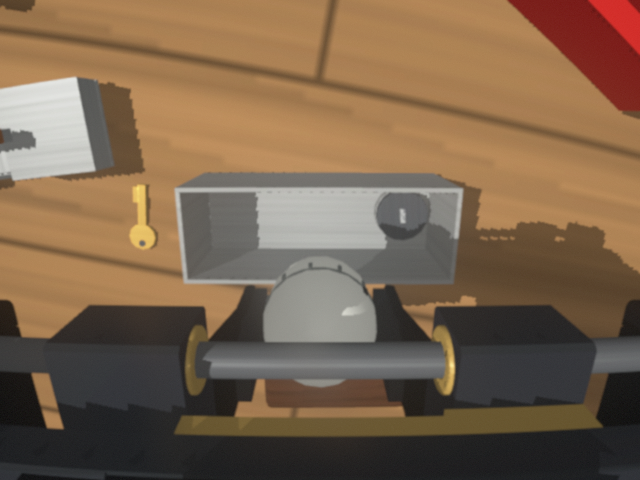

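Call:
{"fn": "drive_tool", "kwargs": {
  "motion": [
    [[0.03,0.0035,0.002],[0,0,0],0.8],
    [[0.07,0.0035,0.002],[0,0,0],0.8],
    [[0.1,0.0035,0.002],[0,0,0],0.8],
    [[0.13,0.0035,0.002],[0,0,0],0.8],
    [[0.15,0.0035,0.002],[0,0,0],0.8],
    [[0.162,0.0035,0.002],[0,0,0],0.8],
    [[0.167,0.0035,0.002],[0,0,0],0.8],
    [[0.167,0.0035,0.002],[0,0,0],0.8]
  ]
}}

```text
clock: 7.38
ee_pos: [502.4, -151.5, 35.5]
tool_rot: [-0.704, -0.067, 0.704, -0.066]
force: [-3.0, 2.4, 5.2]
finger_gap: 44.8
```

Call:
{"fn": "drive_tool", "kwargs": {
  "motion": [
    [[0,0,0],[0,0,0],0.37],
    [[0,0,0],[0,0,0],0.37],
    [[0,0,0],[0,0,0],0.37],
    [[-0.02,0,0],[0,0,0],0.37],
    [[-0.06,0,0],[0,0,0],0.37],
    [[-0.12,0,0],[0,0,0],0.2],
    [[-0.165,0,0],[0,0,0],0]
  ]
}}

```text
clock: 8.25
ee_pos: [502.7, -152.0, 202.0]
tool_rot: [0.705, 0.066, -0.703, 0.067]
force: [1.2, 0.4, 0.7]
finger_gap: 67.6
```

Run:
```python
from h import *
np.set_printoptions(precision=3,suppress=True)
print(pose())
p=shot("wrist","w3.png")
for o,zl,zh in [("timer_mid",20,300),("tin",68,85),("polish",10,26)]:
    for d in silhouettes(p,o)[:1]:
        c=cloud(p,d["mask"]); print(o,d["confidence"],d["at"],np.median(c,0),c.max(0),*rect(c,zl,zh))
for n in ["scene","side"]:
    q=shot(n,n+"3.png")
    for d in silhouettes(q,"torch_mid")[:1]:
        c=cloud(q,d["mask"]); print(d["confidence"],rect(c,58,70),rect(c,25,50))
```

```text
[[   0.002    0.187   -0.982  502.743]
 [  -0.      -0.982   -0.187 -152.004]
 [  -1.       0.001   -0.002  201.978]
 [   0.       0.       0.       1.   ]]
timer_mid 0.57 [317.9, 221.9] [ 505.417 -151.143   54.357] [ 522.921 -128.193   62.652] 2772 [ 501.2 -151.9] [43.8 44.5] 60.5
tin 0.94 [288.5, 229.6] [ 487.069 -131.532   33.135] [553.691 -20.584  77.807] 5007 [ 500.9 -148.1] [ 71.1 196.6] 10.6
polish 0.81 [398.2, 213.4] [ 516.634 -214.179   19.621] [ 537.101 -193.619   21.801] 2064 [ 515.5 -215. ] [41.  42.4] 12.0
0.58 (105, array([644.2, 160.3]), array([22.9, 25.1]), 105.9) (122, array([649.7, 161.6]), array([15.9, 27.2]), 1.7)
0.63 (136, array([641.9, 164.7]), array([23.9, 26.9]), 145.9) (138, array([641.1, 170.7]), array([14.5, 25.2]), 96.8)
```

View pics/w3.png

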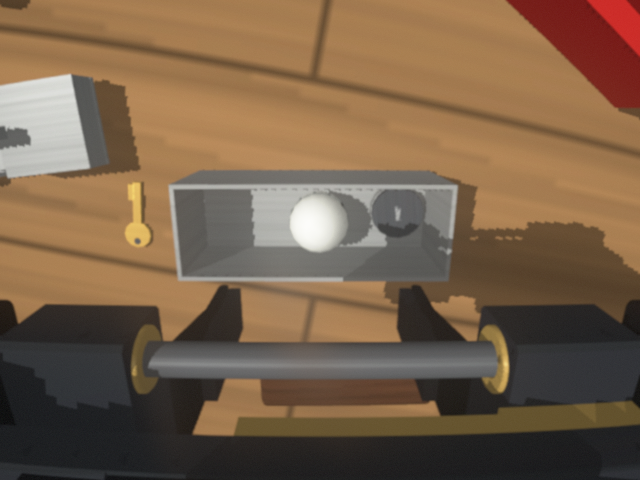

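Call:
{"fn": "drive_tool", "kwargs": {
  "motion": [
    [[0,-0.05,-0.035],[0,0,0],0],
    [[0,-0.1,-0.07],[0,0,0],0],
    [[0,-0.15,-0.105],[0,0,0],0],
    [[0,-0.2,-0.14],[0,0,0],0],
    [[0,-0.25,-0.174],[0,0,0],0],
    [[0,-0.282,-0.196],[0,0,0],0],
    [[0,-0.282,-0.196],[0,0,0],0],
    [[0,-0.282,-0.196],[0,0,0],0]
  ]
}}

```text
clock: 9.65
ee_pos: [641.4, 160.7, 198.1]
tool_rot: [-0.703, -0.066, 0.705, -0.067]
force: [0.1, -0.7, 0.1]
finger_gap: 86.9
```

Run:
```python
from h import *
np.set_printoptions(precision=3,suppress=True)
print(pose())
p=shot("wrist","w4.png")
for o,zl,zh in [("torch_mid",56,70),("torch_mid",3,15)]:
    for d in silhouettes(p,o)[:2]:
        c=cloud(p,d["mask"]); print(o,d["confidence"],d["at"],np.median(c,0),c.max(0),*rect(c,zl,zh))
```

```text
[[ -0.002   0.186  -0.982 641.353]
 [ -0.002  -0.982  -0.186 160.695]
 [ -1.      0.001   0.003 198.139]
 [  0.      0.      0.      1.   ]]
torch_mid 0.71 [315.7, 217.3] [645.297 161.17   59.878] [655.165 175.289  62.819] 981 [640.4 160.5] [25.3 25.5] 146.6
torch_mid 0.68 [319.4, 317.7] [547.408 143.581  16.35 ] [575.564 224.084  37.448] 0 [0. 0.] [0. 0.] 0.0
torch_mid 0.71 [315.7, 217.3] [645.297 161.17   59.878] [655.165 175.289  62.819] 112 [647.  160.9] [16.4 30.2] 5.5
torch_mid 0.68 [319.4, 317.7] [547.408 143.581  16.35 ] [575.564 224.084  37.448] 690 [550.  140.4] [  6.8 172.5] 15.9
  return _methods._mean(a, axis=axis, dtype=dtype,
  ret = um.true_divide(
```

View pics/w4.png

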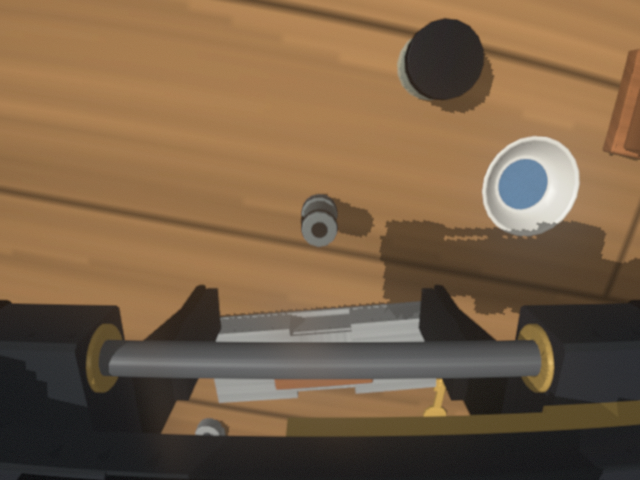

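Call:
{"fn": "drive_tool", "kwargs": {
  "motion": [
    [[0.05,0,0],[0,0,0],0.2],
    [[0.1,0,0],[0,0,0],0.3],
    [[0.14,0,0],[0,0,0],0.4],
    [[0.152,0,0],[0,0,0],0.5],
    [[0.152,0,0],[0,0,0],0.6],
    [[0.152,0,0],[0,0,0],0.8],
    [[0.152,0,0],[0,0,0],1],
    [[0.152,0,0],[0,0,0],1],
    [[0.152,0,0],[0,0,0],1]
  ],
  "newtons": 20
}}

```text
clock: 10.92
ee_pos: [643.3, 162.2, 49.4]
tool_rot: [0.705, 0.067, -0.703, 0.066]
force: [-0.2, -0.3, 6.6]
finger_gap: 25.2
```

Call:
{"fn": "drive_tool", "kwargs": {
  "motion": [
    [[-0.06,0,0],[0,0,0],1],
    [[-0.12,0,0],[0,0,0],1],
    [[-0.15,0.045,0.04],[0,0,0],1],
    [[-0.15,0.089,0.08],[0,0,0],1],
    [[-0.15,0.133,0.119],[0,0,0],1],
    [[-0.15,0.178,0.159],[0,0,0],1],
    [[-0.15,0.22,0.196],[0,0,0],1],
    [[-0.15,0.22,0.196],[0,0,0],1],
    [[-0.15,0.22,0.196],[0,0,0],1]
  ]
}}

```text
clock: 12.05
ee_pos: [490.8, -90.4, 197.7]
tool_rot: [0.704, 0.067, -0.704, 0.066]
force: [1.6, 1.0, -0.8]
finger_gap: 25.6
```

Run:
```python
from h import *
np.set_printoptions(precision=3,suppress=True)
for i in range(3): print(state()["ee_pos"])
print(pose())
p=shot("wrist","w5.png")
print(state()["ee_pos"])
for o,zl,zh in [("tin",68,85),("torch_mid",20,300)]:
    for d in silhouettes(p,o)[:1]:
        c=cloud(p,d["mask"]); print(o,d["confidence"],d["at"],np.median(c,0),c.max(0),c.min(0),*rect(c,zl,zh))
```

```text
[490.783 -90.387 197.744]
[490.783 -90.387 197.744]
[490.783 -90.387 197.744]
[[  0.001   0.187  -0.982 490.783]
 [  0.001  -0.982  -0.187 -90.387]
 [ -1.     -0.001  -0.001 197.744]
 [  0.      0.      0.      1.   ]]
[491.123 -89.707 197.62 ]
tin 0.58 [621.4, 17.6] [ 686.976 -286.585   16.454] [ 698.934 -262.328   53.827] [ 666.034 -327.925   -1.615] 0 [0. 0.] [0. 0.] 0.0
torch_mid 0.72 [319.1, 297.7] [497.192 -89.415 197.098] [502.912 -76.792 210.961] [ 406.045 -134.538   -1.762] 4973 [493.1 -90.9] [19.9 29.8] 7.2
  return _methods._mean(a, axis=axis, dtype=dtype,
  ret = um.true_divide(
```

View pics/w5.png

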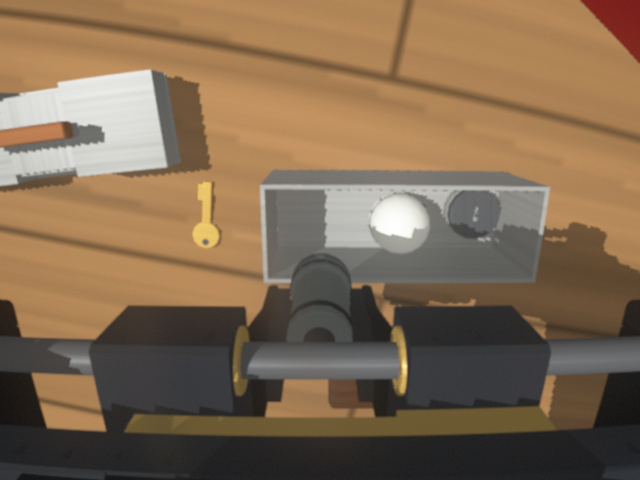

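Call:
{"fn": "drive_tool", "kwargs": {
  "motion": [
    [[0.03,0,0],[0,0,0],1],
    [[0.06,0,0],[0,0,0],1],
    [[0.09,0,0],[0,0,0],1],
    [[0.12,0,0],[0,0,0],1],
    [[0.14,0,0],[0,0,0],1],
    [[0.147,0,0],[0,0,0],1],
    [[0.147,0,0],[0,0,0],1]
  ]
}}

```text
clock: 13.08
ee_pos: [491.3, -90.0, 51.0]
tool_rot: [-0.704, -0.067, 0.704, -0.067]
force: [-2.0, -1.4, 2.6]
finger_gap: 25.6
```

Call:
{"fn": "drive_tool", "kwargs": {
  "motion": [
    [[0,0,0],[0,0,0],0.58],
    [[0,0,0],[0,0,0],0.58],
    [[0,0,0],[0,0,0],0.58],
    [[-0.02,0,0],[0,0,0],0.58],
    [[-0.07,0,0],[0,0,0],0.5],
    [[-0.12,0,0],[0,0,0],0.2],
    [[-0.16,0,0],[0,0,0],0]
  ]
}}

```text
clock: 13.95
ee_pos: [490.9, -90.9, 212.7]
tool_rot: [0.705, 0.066, -0.703, 0.067]
force: [0.7, -0.1, -0.6]
finger_gap: 56.0
```

Run:
```python
from h import *
np.set_printoptions(precision=3,suppress=True)
print(pose())
p=shot("wrist","w6.png")
for o,zl,zh in [("tin",68,85),("torch_mid",58,70),("timer_mid",20,80)]:
    for d in silhouettes(p,o)[:1]:
        c=cloud(p,d["mask"]); print(o,d["confidence"],d["at"],np.median(c,0),c.max(0),*rect(c,zl,zh))
```

```text
[[  0.002   0.187  -0.982 490.898]
 [ -0.     -0.982  -0.187 -90.933]
 [ -1.      0.     -0.002 212.651]
 [  0.      0.      0.      1.   ]]
tin 0.88 [618.0, 23.5] [ 685.752 -289.04    22.067] [ 701.721 -256.475   69.254] 1 [ 690.8 -276.8] [0. 0.] 0.0
timer_mid 0.66 [392.6, 218.1] [ 504.356 -147.362   54.109] [ 522.935 -128.998   62.585] 2639 [ 500.9 -150.9] [43.6 43.6] 99.7
```

View pics/w6.png

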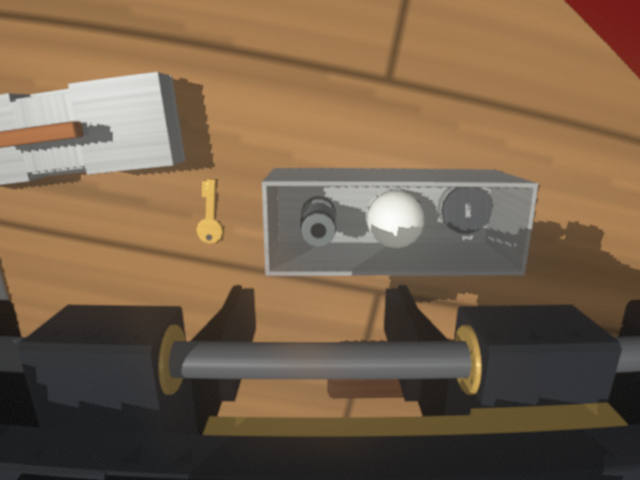

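Call:
{"fn": "drive_tool", "kwargs": {
  "motion": [
    [[-0.107,0.098,0],[-90,0,0],0],
    [[-0.107,0.098,0],[-90,0,0],0],
    [[-0.107,0.098,0],[-90,0,0],0],
    [[-0.107,0.098,0],[-90,0,0],0],
    [[-0.107,0.098,0],[-90,0,0],0],
    [[-0.107,0.098,0],[-90,0,0],0],
    [[-0.107,0.098,0],[-90,0,0],0],
    [[-0.107,0.098,0],[-90,0,0],0],
    [[-0.107,0.098,0],[-90,0,0],0],
    [[-0.107,0.098,0],[-90,0,0],0]
  ]
}}

```text
clock: 15.4
ee_pos: [508.3, -186.9, 315.6]
tool_rot: [0.45, 0.546, -0.451, 0.543]
force: [0.1, -0.5, -0.4]
finger_gap: 86.9
```

Run:
```python
from h import *
np.set_printoptions(precision=3,suppress=True)
print(pose())
p=shot("wrist","w7.png")
for o,zl,zh in [("tin",70,85),("torch_mid",58,70),("timer_mid",20,80)]:
    for d in silhouettes(p,o)[:1]:
        c=cloud(p,d["mask"]); print(o,d["confidence"],d["at"],np.median(c,0),c.max(0),*rect(c,zl,zh))
```

```text
[[  -0.003    0.982    0.186  508.338]
 [   0.001    0.186   -0.982 -186.918]
 [  -1.      -0.003   -0.002  315.62 ]
 [   0.       0.       0.       1.   ]]
tin 0.57 [323.5, 135.5] [ 500.617 -130.098    3.011] [565.467 -32.92   78.301] 2215 [ 501.2 -148.1] [ 70.7 196.5] 10.8
torch_mid 0.67 [315.6, 93.0] [486.967 -92.318  63.337] [502.413 -78.098  66.098] 660 [486.6 -91.7] [26.2 26.3] 100.7
timer_mid 0.62 [318.6, 159.9] [ 499.404 -149.725   54.949] [ 523.068 -129.573   63.048] 1582 [ 499.6 -151.8] [44.3 44.4] 156.5
```

View pics/w7.png

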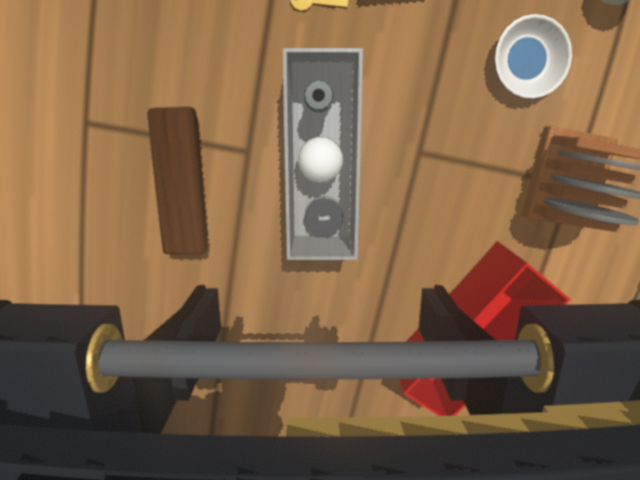

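Call:
{"fn": "drive_tool", "kwargs": {
  "motion": [
    [[0,0.015,-0.055],[-1,0,0],0],
    [[0,0.03,-0.11],[-2,0,0],0],
    [[0,0.045,-0.165],[-3,0,0],0],
    [[0,0.06,-0.22],[-4,0,0],0],
    [[0,0.075,-0.275],[-5,0,0],0],
    [[0,0.075,-0.275],[-5,0,0],0],
    [[0,0.075,-0.275],[-5,0,0],0]
  ]
}}

```text
clock: 16.48
ee_pos: [531.1, 96.5, 317.3]
tool_rot: [0.426, 0.564, -0.427, 0.564]
force: [1.0, -0.0, 0.3]
finger_gap: 86.5
```

Run:
```python
from h import *
np.set_printoptions(precision=3,suppress=True)
print(pose(),state()["q"])
p=shot("wrist","w8.png")
for o,zl,zh in [("outer_lid",30,46),("outer_lid",55,80),("inner_lid",-5,46),("inner_lid",25,46)]:
    for d in silhouettes(p,o)[:1]:
        c=cloud(p,d["mask"]); print(o,d["confidence"],d["at"],np.median(c,0),c.max(0),*rect(c,zl,zh))
        np.save("pics/c_"+o+".npy",c)
```

```text
[[ -0.      0.962   0.272 531.093]
 [ -0.001   0.272  -0.962  96.457]
 [ -1.     -0.001   0.001 317.309]
 [  0.      0.      0.      1.   ]] [-0.243  0.183 -0.017  1.741  0.004  1.218  0.013]
outer_lid 0.67 [320.4, 149.2] [516.499 143.393  38.766] [575.842 236.523  68.216] 11480 [518.2 133.4] [ 70.5 196.4] 15.8
outer_lid 0.67 [320.4, 149.2] [516.499 143.393  38.766] [575.842 236.523  68.216] 1002 [517.9 133.2] [10.8 79.3] 15.7
inner_lid 0.85 [290.2, 153.7] [494.926 130.978  10.354] [558.022 166.268  37.899] 475 [517.6 132. ] [53.8 72.2] 105.6
inner_lid 0.85 [290.2, 153.7] [494.926 130.978  10.354] [558.022 166.268  37.899] 174 [517.9 134. ] [50.1 60.3] 105.7
```

View pics/w8.png

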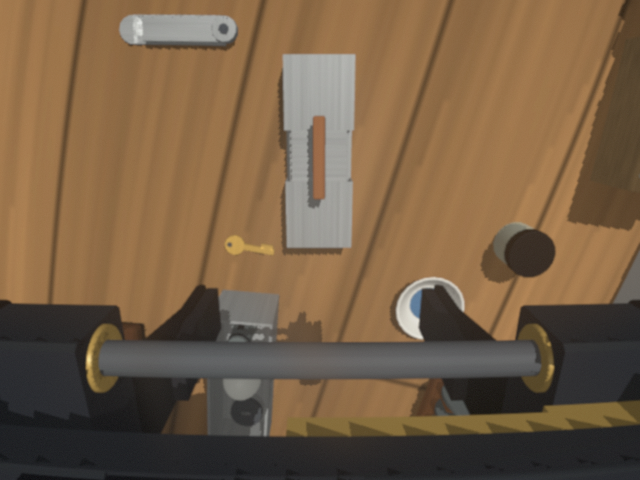

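Call:
{"fn": "drive_tool", "kwargs": {
  "motion": [
    [[0.06,-0.0025,-0.039],[0,0,0],0],
    [[0.12,-0.0025,-0.039],[0,0,0],0],
    [[0.18,-0.0025,-0.039],[0,0,0],0],
    [[0.22,-0.0025,-0.039],[0,0,0],0],
    [[0.25,-0.0025,-0.039],[0,0,0],0],
    [[0.27,-0.0025,-0.039],[0,0,0],0],
    [[0.285,-0.0025,-0.039],[0,0,0],0],
    [[0.285,-0.0025,-0.039],[0,0,0],0]
  ]
}}

```text
clock: 17.73
ee_pos: [517.7, 133.3, 31.9]
tool_rot: [0.426, 0.564, -0.427, 0.564]
force: [0.1, -0.3, 0.2]
finger_gap: 87.1
```

Run:
```python
from h import *
np.set_printoptions(precision=3,suppress=True)
print(pose(),state()["force"])
p=shot("wrist","w9.png");p=shot("side","s9.png")
cv2.imwrite("pics/s9c.png",cv2.resize(cv2.imread("pics/s9.png")[220:400,230:450],None,fx=3.3,fy=3.3))
```

```text
[[ -0.002   0.962   0.272 517.71 ]
 [ -0.001   0.272  -0.962 133.31 ]
 [ -1.     -0.002   0.     31.85 ]
 [  0.      0.      0.      1.   ]] [ 0.058 -0.253  0.198]
```

View pics/w9.png

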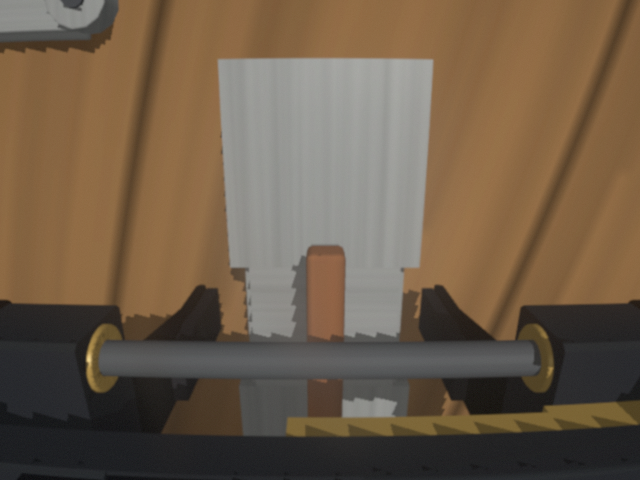

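View pics/s9c.png

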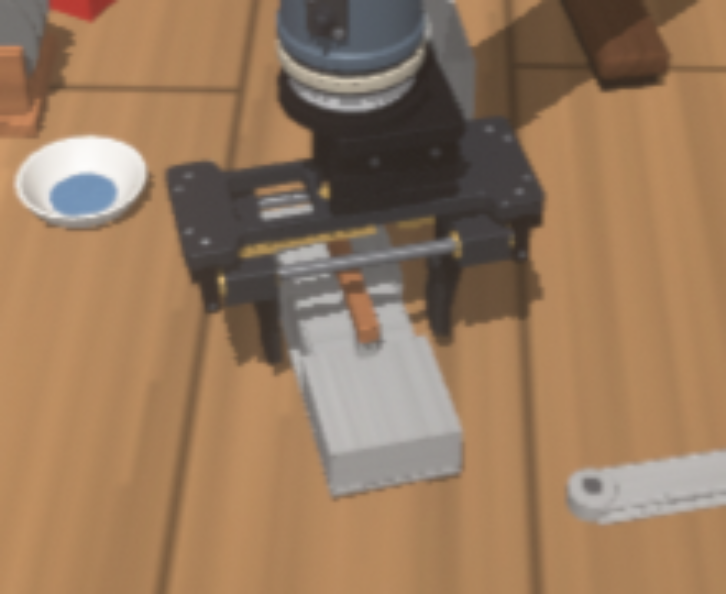

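Call:
{"fn": "drive_tool", "kwargs": {
  "motion": [
    [[0,0,0],[0,0,0],0.2],
    [[0,0,0],[0,0,0],0.3],
    [[0,0,0],[0,0,0],0.4],
    [[0,0,0],[0,0,0],0.6],
    [[0,0,0],[0,0,0],0.6],
    [[0,0,0],[0,0,0],0.6]
  ],
  "newtons": 40
}}

```text
clock: 18.58
ee_pos: [518.6, 134.1, 32.9]
tool_rot: [0.427, 0.564, -0.426, 0.564]
force: [0.7, 0.2, 2.9]
finger_gap: 59.7
```

Call:
{"fn": "drive_tool", "kwargs": {
  "motion": [
    [[-0.02,0,0],[0,0,0],0.6],
    [[-0.05,0,0],[0,0,0],0.6],
    [[-0.09,0,0],[0,0,0],0.6],
    [[-0.13,0,0],[0,0,0],0.6],
    [[-0.17,0,0],[0,0,0],0.6],
    [[-0.17,0,0],[0,0,0],0.6]
  ]
}}

```text
clock: 19.32
ee_pos: [519.2, 134.2, 204.6]
tool_rot: [0.428, 0.563, -0.425, 0.565]
force: [-0.3, -0.5, -5.3]
finger_gap: 59.6
```

Run:
```python
from h import *
np.set_printoptions(precision=3,suppress=True)
print(pose(),state()["force"],state()["wrist_torque"])
p=shot("wrist","w10.png");p=shot("side","s10.png")
cv2.imwrite("pics/s10c.png",cv2.resize(cv2.imread("pics/s10.png")[170:380,200:460],None,fx=3,fy=2.8))
```

```text
[[  0.004   0.962   0.272 519.165]
 [  0.001   0.272  -0.962 134.229]
 [ -1.      0.005  -0.    204.553]
 [  0.      0.      0.      1.   ]] [-0.281 -0.48  -5.317] [ 0.026 -0.008  0.093]
```

View pics/w10.png

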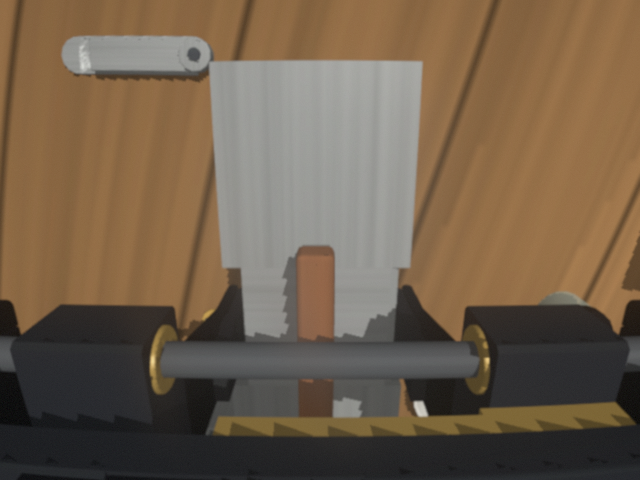

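View pics/s10c.png

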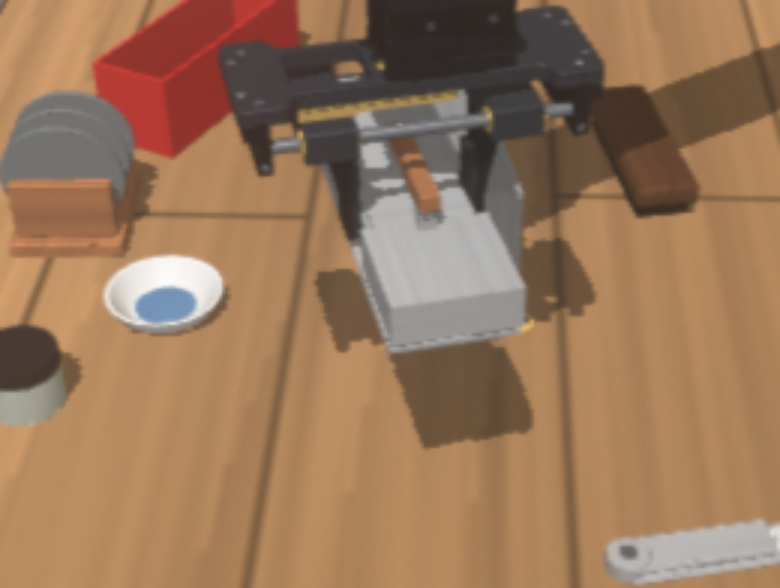

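```bash
cat > ov.py <<'E'
from h import *
import sys
np.set_printoptions(precision=2,suppress=True)
T=pose(); n=sys.argv[1]; p=shot(n)
img=cv2.cvtColor(p["frame"],cv2.COLOR_RGB2BGR)
s=6
yaw=np.arctan2(T[1,1],T[0,1]); R=Ro.from_euler("z",yaw).as_matrix()
base=T[:3,3]+np.array([0,0,-31.])
def box(w,l,z0,z1,base=base,R=R):
    return np.array([base+R@np.array([a*w/2,b*l/2,z]) for z in(z0,z1) for a,b in((-1,-1),(1,-1),(1,1),(-1,1))])
uvf=proj(p,box(70,196,8,11)); uvc=proj(p,box(70,196,13,41))
allp=np.r_[uvf,uvc]; x0,y0=allp.min(0).astype(int)-8; x1,y1=allp.max(0).astype(int)+8
s=min(800/(x1-x0),600/(y1-y0)); 
c=cv2.resize(img[y0:y1,x0:x1],None,fx=s,fy=s,interpolation=cv2.INTER_CUBIC)
for uv,col in((uvf,(0,0,255)),(uvc,(0,255,0))):
    q=((uv-[x0-.5,y0-.5])*s).astype(int)
    for k in(0,4):
        cv2.polylines(c,[q[k:k+4]],True,col,1)
    for k in range(4): cv2.line(c,tuple(map(int,q[k])),tuple(map(int,q[k+4])),col,1)
cv2.imwrite("pics/"+sys.argv[2],c); print(x0,y0,s,c.shape)
E
python3 ov.py side ovs.png; python3 ov.py scene ovc.png
```

```text
297 197 5.660377358490566 (600, 487, 3)
334 145 6.299212598425197 (397, 800, 3)
```

View pics/ovs.png

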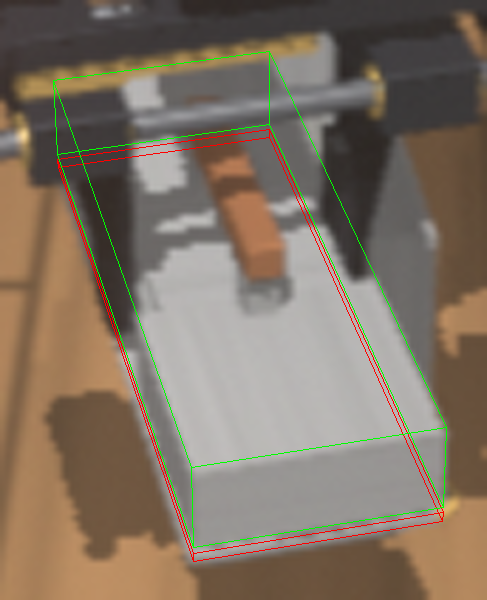

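View pics/ovc.png

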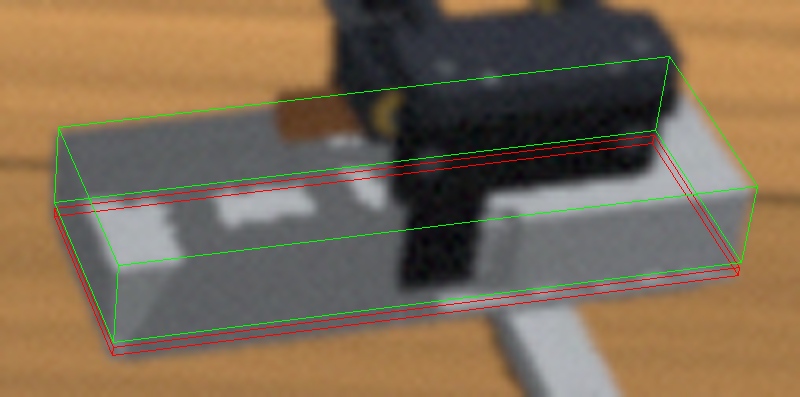

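Call:
{"fn": "drive_tool", "kwargs": {
  "motion": [
    [[0,-0.012,0.033],[0.6,0,0],0.6],
    [[0,-0.03,0.084],[1.5,0,0],0.6],
    [[0,-0.047,0.134],[2.5,0,0],0.6],
    [[0,-0.065,0.184],[3.5,0,0],0.6],
    [[0,-0.082,0.234],[4.5,0,0],0.6],
    [[0,-0.092,0.26],[5.1,0,0],0.6],
    [[0.02,-0.094,0.267],[5.1,0,0],0.6],
    [[0.04,-0.094,0.267],[5.1,0,0],0.6],
    [[0.05,-0.094,0.267],[5.1,0,0],0.6],
    [[0.05,-0.094,0.267],[5.1,0,0],0.6]
  ]
}}

```text
clock: 20.78
ee_pos: [499.4, -148.2, 151.1]
tool_rot: [0.451, 0.546, -0.452, 0.543]
force: [-0.6, 0.5, -3.8]
finger_gap: 59.8
```

```bash
python3 - <<'E'
from h import *
np.set_printoptions(precision=3,suppress=True)
print(pose(),state()["force"],state()["wrist_torque"])
for i in range(3):
    p=shot("side"); print(state()["ee_pos"])
E
python3 ov.py side ovs2.png; python3 ov.py scene ovc2.png
cat > tin.py <<'E'
from h import *
for n in("scene","side"):
    p=shot(n,"t_"+n+".png"); img=cv2.cvtColor(p["frame"],cv2.COLOR_RGB2BGR)
    R=Ro.from_euler("z",np.radians(10.7)).as_matrix(); b=np.array([501.2,-148.1,0])
    P=np.array([b+R@np.array([a*35,c*98,z]) for z in(0,77) for a,c in((-1,-1),(1,-1),(1,1),(-1,1))])
    uv=proj(p,P); x0,y0=uv.min(0).astype(int)-10; x1,y1=uv.max(0).astype(int)+10; s=min(800/(x1-x0),600/(y1-y0))
    c=cv2.resize(img[y0:y1,x0:x1],None,fx=s,fy=s,interpolation=cv2.INTER_CUBIC); q=((uv-[x0-.5,y0-.5])*s).astype(int)
    for k in(0,4): cv2.polylines(c,[q[k:k+4]],True,(0,255,255),1)
    cv2.imwrite("pics/tin_"+n+".png",c)
E
python3 tin.py
```

```text
[[  -0.003    0.983    0.186  499.422]
 [   0.001    0.186   -0.983 -148.163]
 [  -1.      -0.003   -0.001  151.099]
 [   0.       0.       0.       1.   ]] [-0.637  0.525 -3.785] [-0.016 -0.072  0.007]
[ 500.171 -148.36   152.041]
[ 500.658 -148.46   152.685]
[ 500.883 -148.534  153.025]
320 150 7.792207792207792 (600, 499, 3)
194 156 6.837606837606837 (390, 800, 3)
```

View pics/ovs2.png

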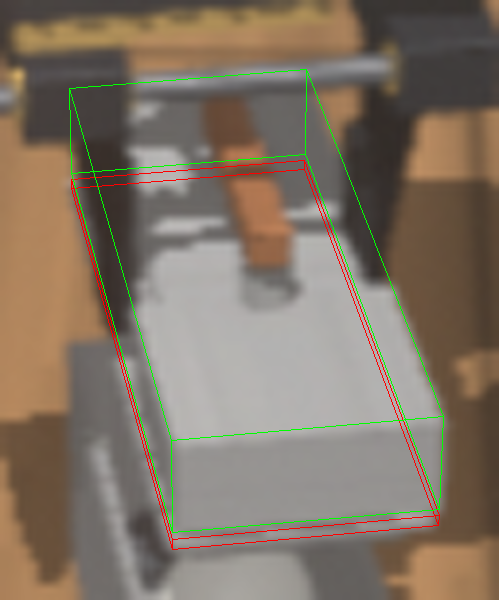

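View pics/ovc2.png

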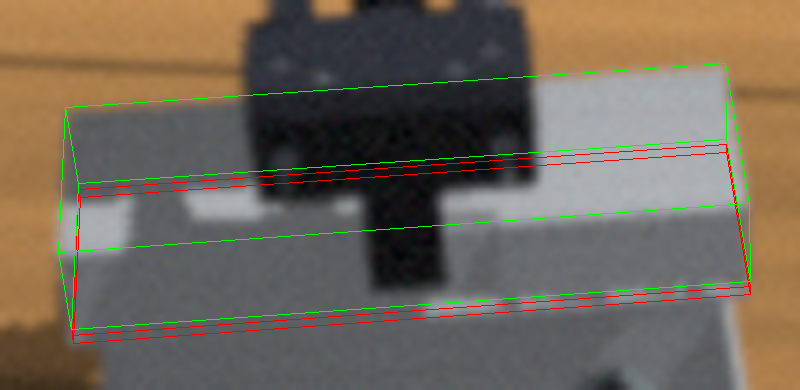

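View pics/tin_side.png

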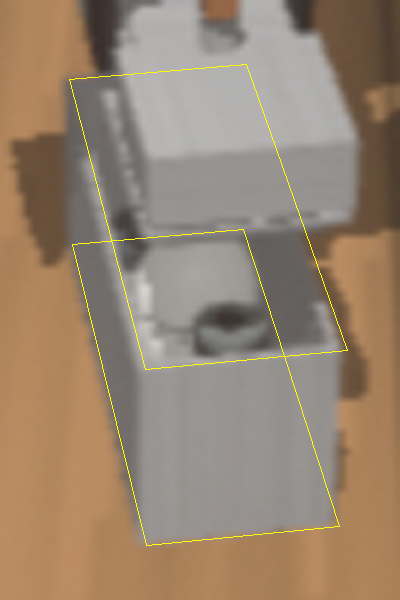

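View pics/tin_scene.png

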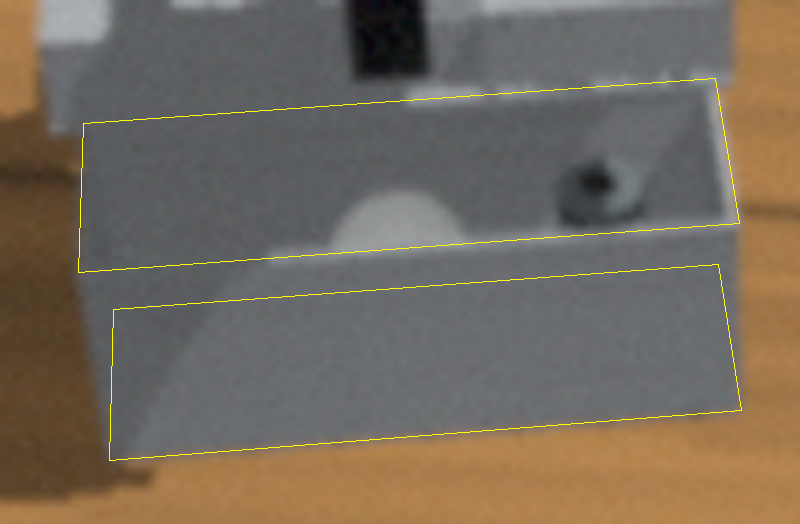

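Call:
{"fn": "drive_tool", "kwargs": {
  "motion": [
    [[0.015,0,-0.0005],[0,0,0],0.6],
    [[0.03,0,-0.0005],[0,0,0],0.6],
    [[0.04,0,-0.0005],[0,0,0],0.6],
    [[0.04,0,-0.0005],[0,0,0],0.6],
    [[0.04,0,-0.0005],[0,0,0],0.6],
    [[0.04,0,-0.0005],[0,0,0],0.6]
  ]
}}

```text
clock: 21.88
ee_pos: [500.7, -148.3, 113.0]
tool_rot: [0.451, 0.544, -0.451, 0.545]
force: [-0.3, 1.3, -3.7]
finger_gap: 59.2
```

Run:
```python
from h import *
np.set_printoptions(precision=3,suppress=True)
print(pose(),state()["force"],state()["wrist_torque"])
for n in("scene","side"):
    p=shot(n); b,x,y,w,h=((0,195,150,130,110) if n=="scene" else (0,315,160,90,120))
    c=p["frame"][y:y+h,x:x+w]; s=min(800/w,600/h)
    cv2.imwrite("pics/d_"+n+".png",cv2.cvtColor(cv2.resize(c,None,fx=s,fy=s,interpolation=cv2.INTER_CUBIC),cv2.COLOR_RGB2BGR))
```

```text
[[   0.001    0.983    0.186  500.697]
 [  -0.       0.186   -0.983 -148.27 ]
 [  -1.       0.001    0.     113.032]
 [   0.       0.       0.       1.   ]] [-0.337  1.282 -3.675] [ 0.061 -0.038  0.076]
```

View pics/d_scene.png

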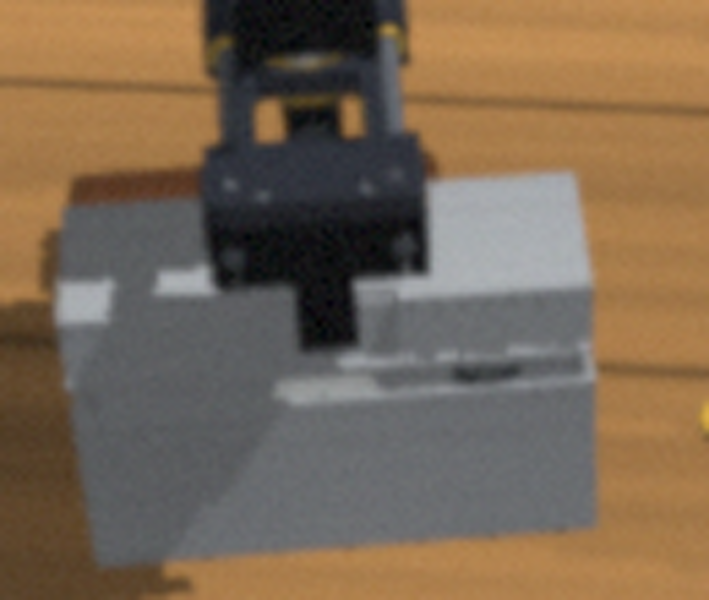

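View pics/d_side.png

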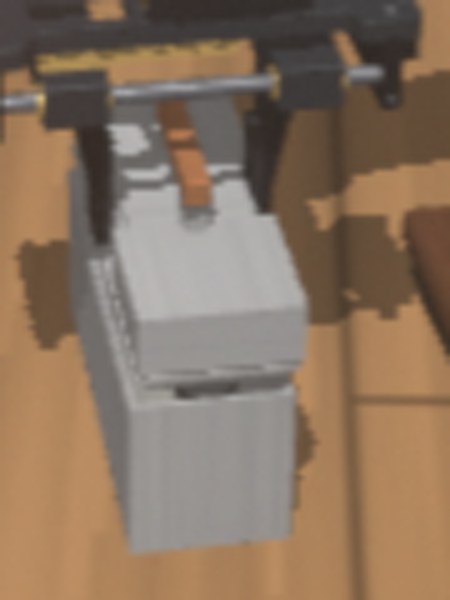

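Call:
{"fn": "drive_tool", "kwargs": {
  "motion": [
    [[0.003,0,0],[0,0,0],0.6],
    [[0.006,0,0],[0,0,0],0.6],
    [[0.009,0,0],[0,0,0],0.6],
    [[0.009,0,0],[0,0,0],0.6],
    [[0.009,0,0],[0,0,0],0.6]
  ]
}}

```text
clock: 22.6
ee_pos: [500.6, -148.0, 103.5]
tool_rot: [0.451, 0.544, -0.451, 0.545]
force: [2.6, 0.3, -5.3]
finger_gap: 59.8
```

Call:
{"fn": "drive_tool", "kwargs": {
  "motion": [
    [[0.002,0,0],[0,0,0],0.6],
    [[0.003,0,0],[0,0,0],0.6],
    [[0.003,0,0],[0,0,0],0.6]
  ]
}}

```text
clock: 22.98
ee_pos: [500.7, -148.1, 101.9]
tool_rot: [0.451, 0.544, -0.451, 0.545]
force: [-0.9, 0.8, 6.2]
finger_gap: 59.8
```

Call:
{"fn": "drive_tool", "kwargs": {
  "motion": [
    [[0.001,0,0],[0,0,0],0.6],
    [[0.002,0,0],[0,0,0],0.6],
    [[0.002,0,0],[0,0,0],0.6]
  ]
}}

```text
clock: 23.35
ee_pos: [500.7, -148.1, 101.8]
tool_rot: [0.452, 0.544, -0.451, 0.545]
force: [-5.8, 2.3, 22.1]
finger_gap: 59.9
```

Run:
```python
from h import *
np.set_printoptions(precision=3,suppress=True)
print(pose(),state()["force"],state()["wrist_torque"])
for n in("scene","side"):
    p=shot(n); b,x,y,w,h=((0,195,150,130,110) if n=="scene" else (0,315,160,90,120))
    c=p["frame"][y:y+h,x:x+w]; s=min(800/w,600/h)
    cv2.imwrite("pics/e_"+n+".png",cv2.cvtColor(cv2.resize(c,None,fx=s,fy=s,interpolation=cv2.INTER_CUBIC),cv2.COLOR_RGB2BGR))
```

```text
[[   0.001    0.983    0.186  500.696]
 [   0.001    0.186   -0.983 -148.13 ]
 [  -1.       0.001   -0.     101.79 ]
 [   0.       0.       0.       1.   ]] [-5.76   2.302 22.052] [ 0.596  1.595 -0.039]
```

View pics/e_scene.png

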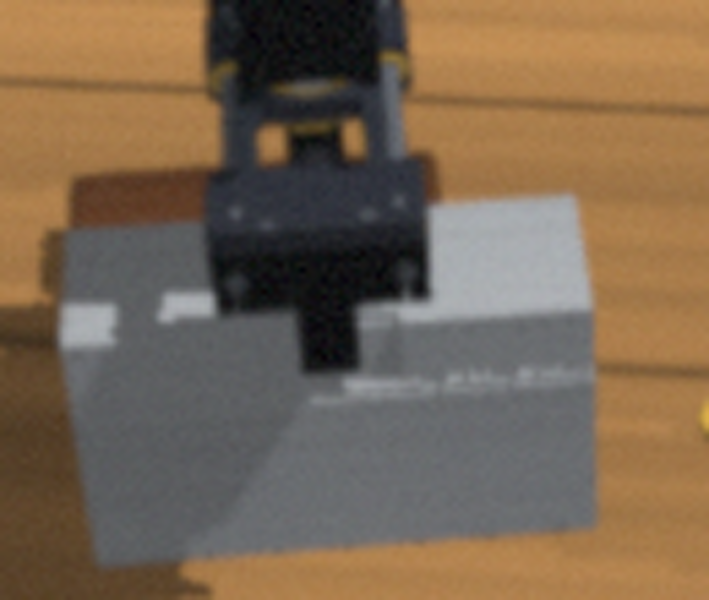

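View pics/e_side.png

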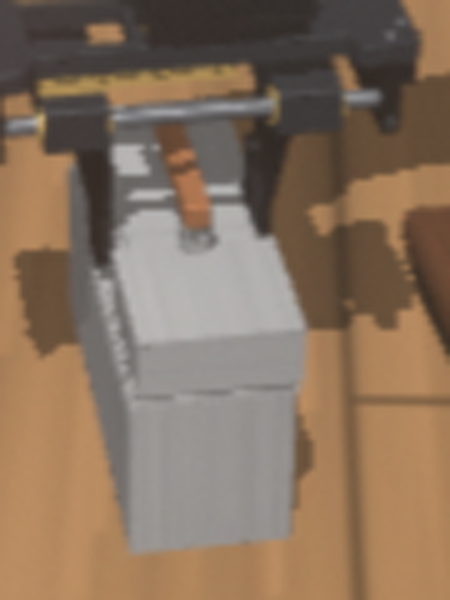

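Call:
{"fn": "drive_tool", "kwargs": {
  "motion": [
    [[-0.002,0,0],[0,0,0],0.6],
    [[-0.002,0,0],[0,0,0],0.4],
    [[-0.002,0,0],[0,0,0],0.2],
    [[-0.002,0,0],[0,0,0],0],
    [[-0.002,0,0],[0,0,0],0],
    [[-0.04,0,0],[0,0,0],0],
    [[-0.09,0,0],[0,0,0],0],
    [[-0.14,0,0.02],[0,0,0],0],
    [[-0.19,0,0.04],[0,0,0],0],
    [[-0.19,0,0.04],[0,0,0],0]
  ]
}}

```text
clock: 24.7
ee_pos: [509.7, -190.1, 292.8]
tool_rot: [0.453, 0.541, -0.451, 0.547]
force: [-0.4, 0.4, -1.0]
finger_gap: 86.9
```

Run:
```python
from h import *
np.set_printoptions(precision=3,suppress=True)
print(pose(),state()["force"])
p=shot("wrist","w11.png")
for o,zl,zh in [("outer_lid",95,115),("outer_lid",128,150),("inner_lid",60,116),("tin",60,120)]:
    for d in silhouettes(p,o)[:1]:
        c=cloud(p,d["mask"]); print(o,d["confidence"],d["at"],np.median(c,0),c.max(0),*rect(c,zl,zh))
        if zl==95:
            q=c[(c[:,2]>95)&(c[:,2]<115)]; q=q[abs(q[:,2]-np.median(q[:,2]))<4]
            A=np.c_[q[:,:2]-q[:,:2].mean(0),np.ones(len(q))]; print("plane",np.linalg.lstsq(A,q[:,2],rcond=None)[0])
```

```text
[[   0.009    0.983    0.183  509.669]
 [  -0.003    0.183   -0.983 -190.105]
 [  -1.       0.008    0.005  292.764]
 [   0.       0.       0.       1.   ]] [-0.356  0.448 -0.995]
outer_lid 0.58 [315.8, 149.6] [ 496.098 -136.284  107.739] [549.438 -25.267 136.981] 18466 [ 497.9 -149.2] [ 70.4 196.5] 10.6
plane [  0.001  -0.001 107.644]
outer_lid 0.58 [315.8, 149.6] [ 496.098 -136.284  107.739] [549.438 -25.267 136.981] 1778 [ 497.6 -149.2] [11.9 80.2] 10.5
inner_lid 0.73 [351.1, 159.8] [ 526.957 -146.322   79.499] [ 537.606 -118.205  106.575] 641 [ 499.8 -151.3] [55.6 70.6] 101.1
tin 0.85 [496.1, 298.9] [ 711.634 -265.7     36.511] [ 844.793 -141.78   377.143] 1800 [ 713.  -311.7] [ 72.7 196.2] 153.5
```

View pics/w11.png

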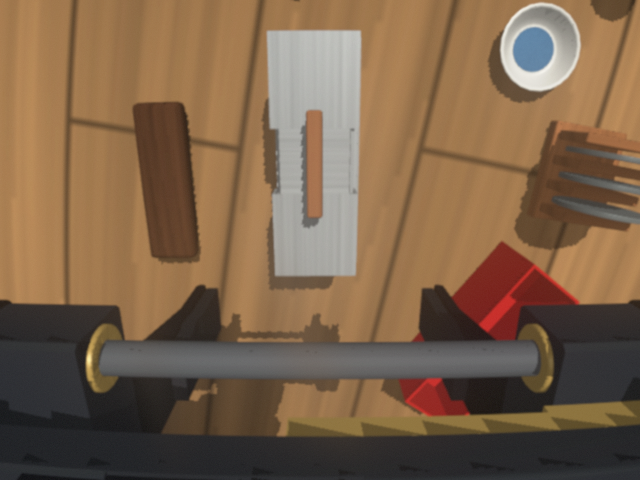

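Run:
```python
from h import *
np.set_printoptions(precision=3,suppress=True)
p=shot("side");p=shot("side")
print(pose())
p=shot("wrist")
for o,zl,zh in [("outer_lid",95,115),("outer_lid",128,150),("inner_lid",70,90)]:
    for d in silhouettes(p,o)[:1]:
        c=cloud(p,d["mask"]); print(o,d["confidence"],np.median(c,0),c.max(0),*rect(c,zl,zh))
for n in("scene","side"):
    p=shot(n,n+"12.png")
    for o,zl,zh in [("outer_lid",100,115),("outer_lid",128,150),("tin",2,75)]:
        for d in silhouettes(p,o)[:1]:
            c=cloud(p,d["mask"]); print(n,o,d["confidence"],np.median(c,0),*rect(c,zl,zh))
```

```text
[[  -0.003    0.982    0.187  507.113]
 [   0.001    0.187   -0.982 -186.713]
 [  -1.      -0.002   -0.001  287.154]
 [   0.       0.       0.       1.   ]]
outer_lid 0.95 [ 496.062 -135.499  107.759] [569.134 -33.48  136.953] 18994 [ 497.7 -149.1] [ 70.8 197. ] 10.8
outer_lid 0.95 [ 496.062 -135.499  107.759] [569.134 -33.48  136.953] 1807 [ 497.7 -148.8] [12.  79.1] 10.4
inner_lid 0.64 [ 525.49  -149.229   79.528] [ 538.42  -117.676  109.373] 398 [ 500.2 -151.8] [55.2 71.7] 101.4
scene outer_lid 0.64 [ 511.747 -150.869  108.874] 1992 [ 500.1 -148.9] [ 77.4 196.7] 10.3
scene outer_lid 0.64 [ 511.747 -150.869  108.874] 254 [ 500.9 -148.2] [16.9 79.2] 8.4
scene tin 0.87 [ 713.274 -309.435   41.266] 4812 [ 716.3 -311. ] [ 73.4 199.4] 154.6
side outer_lid 0.86 [ 496.746 -109.982  110.26 ] 1447 [ 499.3 -146.2] [ 70.9 202.7] 10.9
side outer_lid 0.86 [ 496.746 -109.982  110.26 ] 143 [ 499.9 -145.9] [12.7 83.9] 11.5
side tin 0.9 [497.574 -52.234  41.671] 1103 [522.2 -99.8] [ 65.3 158. ] 37.7
```

Run:
```python
import cv2
a=cv2.imread("pics/scene12.png")[150:260,195:325];b=cv2.imread("pics/side12.png")[160:280,315:405]
a=cv2.resize(a,None,fx=3.6,fy=3.6,interpolation=3);b=cv2.resize(b,(300,396),interpolation=3)
cv2.imwrite("pics/f.png",cv2.hconcat([a,b]))
```

```text
(no output)
```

View pics/f.png

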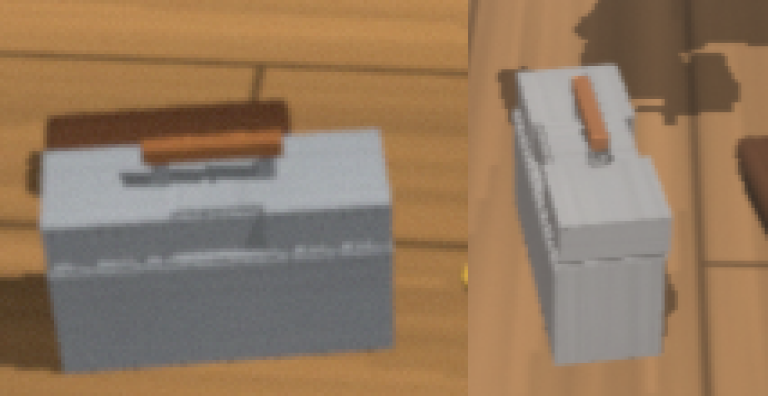

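Call:
{"fn": "drive_tool", "kwargs": {
  "motion": [
    [[0.04,-0.002,-0.039],[0,0,0],0.3],
    [[0.08,-0.002,-0.039],[0,0,0],0.4],
    [[0.12,-0.002,-0.039],[0,0,0],0.4],
    [[0.145,-0.002,-0.039],[0,0,0],0.4],
    [[0.155,-0.002,-0.039],[0,0,0],0.4],
    [[0.16,-0.002,-0.039],[0,0,0],0.4],
    [[0.16,-0.002,-0.039],[0,0,0],0.4],
    [[0.16,-0.002,-0.039],[0,0,0],0.4]
  ],
  "newtons": 30
}}

```text
clock: 26.65
ee_pos: [499.2, -149.6, 129.5]
tool_rot: [0.452, 0.544, -0.451, 0.545]
force: [-0.4, 0.1, 0.7]
finger_gap: 52.5
```

Run:
```python
from h import *
np.set_printoptions(precision=3,suppress=True)
print(pose(),state()["force"])
p=shot("wrist","w13.png")
d=silhouettes(p,"outer_lid")[0]; c=cloud(p,d["mask"]); print(rect(c,100,116), rect(c,128,145))
```

```text
[[   0.002    0.983    0.186  499.159]
 [  -0.       0.186   -0.983 -149.63 ]
 [  -1.       0.002    0.001  129.495]
 [   0.       0.       0.       1.   ]] [-0.405  0.102  0.66 ]
(43299, array([ 494.8, -134.2]), array([ 70.7, 167.1]), 10.7) (4525, array([ 497.4, -148.5]), array([12.1, 79.9]), 10.8)
```

View pics/w13.png

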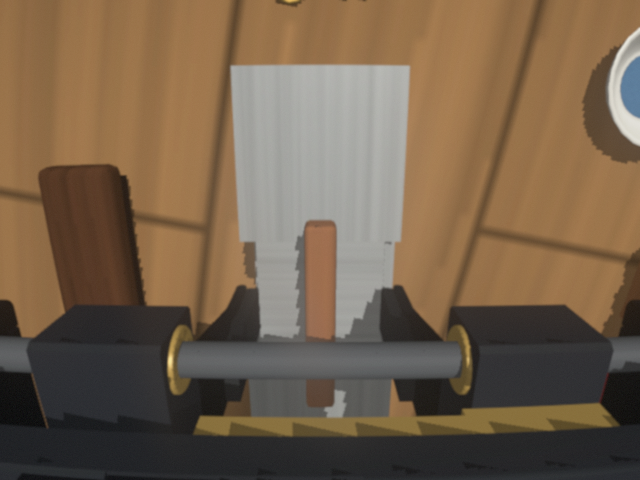

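Call:
{"fn": "drive_tool", "kwargs": {
  "motion": [
    [[0.0035,-0.0015,-0.001],[0,0,0],0.4],
    [[0.0035,-0.0015,-0.001],[0,0,0],0.55],
    [[0.0035,-0.0015,-0.001],[0,0,0],0.65],
    [[0.0035,-0.0015,-0.001],[0,0,0],0.75],
    [[0.0035,-0.0015,-0.001],[0,0,0],0.8],
    [[0.0035,-0.0015,-0.001],[0,0,0],0.85],
    [[0.0035,-0.0015,-0.001],[0,0,0],0.95],
    [[0.0035,-0.0015,-0.001],[0,0,0],1],
    [[0.0035,-0.0015,-0.001],[0,0,0],1]
  ]
}}

```text
clock: 27.88
ee_pos: [497.5, -148.7, 125.3]
tool_rot: [0.451, 0.544, -0.451, 0.545]
force: [3.2, 0.3, -0.5]
finger_gap: 11.2
```

Run:
```python
from h import *
np.set_printoptions(precision=3,suppress=True)
s=state();print(pose()[:3,3],s["force"],s["wrist_torque"],s["finger_gap"])
```

```text
[ 497.522 -148.659  125.252] [ 3.153  0.267 -0.547] [ 0.087 -0.598 -0.05 ] 11.180590381412154
```

Call:
{"fn": "drive_tool", "kwargs": {
  "motion": [
    [[0,0.001,0],[0,0,0],1],
    [[-0.003,0.0015,0],[0,0,0],1],
    [[-0.008,0.0015,0],[0,0,0],1],
    [[-0.014,0.0015,0],[0,0,0],1],
    [[-0.014,0.0015,0],[0,0,0],1]
  ],
  "newtons": 40
}}

```text
clock: 28.5
ee_pos: [498.2, -148.7, 139.6]
tool_rot: [0.451, 0.544, -0.451, 0.545]
force: [-0.3, -0.7, -1.5]
finger_gap: 11.4
```

Run:
```python
from h import *
np.set_printoptions(precision=3,suppress=True)
s=state();print(pose(),s["force"],s["wrist_torque"],s["finger_gap"])
a=shot("scene")["frame"][140:260,195:325];b=shot("side")["frame"][150:280,315:405]
a=cv2.resize(a,None,fx=3.6,fy=3.6,interpolation=3);b=cv2.resize(b,(300,a.shape[0]),interpolation=3)
cv2.imwrite("pics/g.png",cv2.cvtColor(cv2.hconcat([a,b]),cv2.COLOR_RGB2BGR))
```

```text
[[   0.       0.983    0.185  498.206]
 [  -0.       0.185   -0.983 -148.702]
 [  -1.       0.       0.     139.609]
 [   0.       0.       0.       1.   ]] [-0.261 -0.659 -1.468] [-0.016 -0.017 -0.007] 11.423940953436006
```

View pics/g.png

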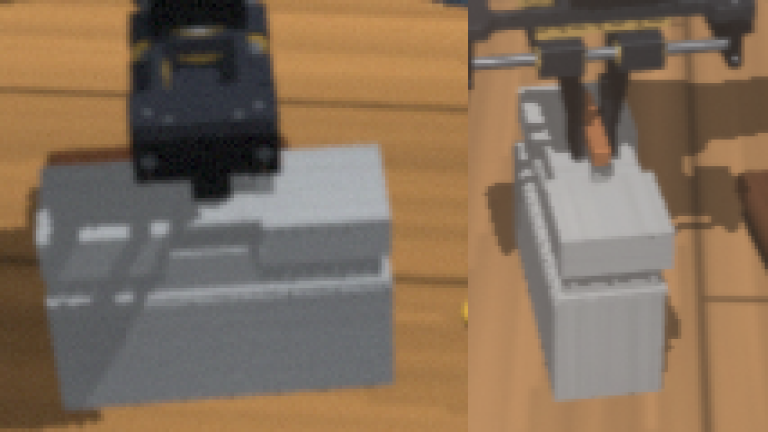

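Force is −1.5 N, which matches the outer lid alone, and the inner lid stays seated. I'll lift on.

Call:
{"fn": "drive_tool", "kwargs": {
  "motion": [
    [[-0.01,0,0],[0,0,0],1],
    [[-0.025,0,0],[0,0,0],1],
    [[-0.045,0,0],[0,0,0],1],
    [[-0.065,0,0],[0,0,0],1],
    [[-0.075,0,0],[0,0,0],1],
    [[-0.075,0,0],[0,0,0],1],
    [[-0.075,0,0],[0,0,0],1],
    [[-0.075,0,0],[0,0,0],1],
    [[-0.075,0,0],[0,0,0],1]
  ]
}}

```text
clock: 29.72
ee_pos: [498.0, -148.4, 213.5]
tool_rot: [0.451, 0.545, -0.451, 0.544]
force: [1.2, -0.6, -2.5]
finger_gap: 11.5
```

Run:
```python
from h import *
np.set_printoptions(precision=3,suppress=True)
s=state();print(pose(),s["force"],s["wrist_torque"],s["finger_gap"])
A=shot("scene","sc14.png");B=shot("side","si14.png")
for n,p in(("scene",A),("side",B)):
    for o,zl,zh in [("outer_lid",180,198),("inner_lid",98,112),("inner_lid",76,84),("tin",2,90)]:
        for d in silhouettes(p,o)[:1]:
            c=cloud(p,d["mask"]); 
            if ((c[:,2]>zl)&(c[:,2]<zh)).sum()>9: print(n,o,round(d["confidence"],2),np.median(c,0),*rect(c,zl,zh))
a=A["frame"][110:260,185:325];b=B["frame"][120:280,305:415]
a=cv2.resize(a,None,fx=3,fy=3,interpolation=3);b=cv2.resize(b,None,fx=a.shape[0]/160,fy=a.shape[0]/160,interpolation=3)
cv2.imwrite("pics/g2.png",cv2.cvtColor(cv2.hconcat([a,b]),cv2.COLOR_RGB2BGR))
```

```text
[[  -0.001    0.983    0.186  498.036]
 [   0.       0.186   -0.983 -148.443]
 [  -1.      -0.001   -0.     213.507]
 [   0.       0.       0.       1.   ]] [ 1.226 -0.621 -2.537] [-0.004  0.043 -0.009] 11.460477650055736
scene outer_lid 0.69 [ 515.438 -147.893  197.129] 1566 [ 498.2 -149.1] [ 79.7 196.6] 10.7
scene inner_lid 0.88 [ 494.484 -149.947   89.087] 762 [ 502.2 -148.5] [ 66.7 186. ] 10.9
scene inner_lid 0.88 [ 494.484 -149.947   89.087] 1018 [ 504.7 -149. ] [ 69.6 193.9] 11.6
scene tin 0.84 [ 713.265 -309.416   40.954] 5326 [ 694.9 -301.2] [119.7 199.8] 154.2
side outer_lid 0.57 [494.121 -90.852 198.656] 421 [ 493.3 -116.6] [ 70.3 143.9] 11.0
side inner_lid 0.7 [ 499.928 -119.141   82.821] 298 [ 498.5 -133.1] [ 60.9 165.9] 10.6
side inner_lid 0.7 [ 499.928 -119.141   82.821] 826 [ 500.8 -144.4] [ 69.9 200. ] 10.8
side tin 0.83 [497.817 -52.459  41.974] 1217 [ 496.6 -117.4] [ 72.5 146.4] 10.7
```

View pics/g2.png

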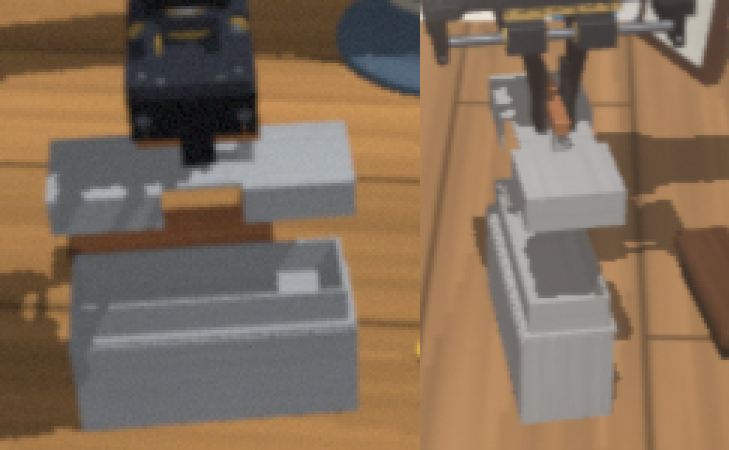

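Call:
{"fn": "drive_tool", "kwargs": {
  "motion": [
    [[0,0,0],[0,0,0],1],
    [[0,0,0],[0,0,0],1],
    [[0,0,0],[0,0,0],1],
    [[0,0,0],[0,0,0],1]
  ]
}}

```text
clock: 30.72
ee_pos: [498.3, -148.5, 214.0]
tool_rot: [0.451, 0.544, -0.451, 0.544]
force: [-0.3, -0.1, -1.9]
finger_gap: 11.4
```

```bash
python3 -c "
from rig import *
s=state();print(s['clock'],s['ee_pos'],s['finger_gap'],s['force']);print(job_done())"
```

```text
30.725 [ 498.30152549 -148.48632725  214.04100119] 11.37330020452631 [-0.2550084  -0.1338403  -1.86869472]
the job is handed in; nothing more can be done
None
```

I finished the task and handed it in at 30.7 s. The interface gives no verdict, so what follows rests on my own checks.

- **Torch and timer:** both were standing upright in the tin beside the polish tin in the last picture before the lids went on. The lids cover them now, so I could not check them again.
- **Lids:** I carried them over as the nested pair and pushed until they stopped hard, with about 22 N on the tool. After I let go, the outer lid's top measured level and read 107.7 mm against the expected 109. It had also read about 1.3 mm low on the shelf, so I take the inner lid as fully home.
- **Final state:** the outer lid is held level by its handle, about 88 mm above where it sat. The force on the tool is about 1.9 N, close to the weight of the outer lid alone. The last pictures show the inner lid seated in the tin and clear of the outer lid.

**Small disagreements:** after release the outer lid sat 2–3 mm off-centre in x on the inner lid, within its play, and lifted off freely. The scene and side cameras differed by 2–5 mm on the inner lid's position, where the view of it was partly blocked. I never aimed for the other items on the shelf and saw no contact with them, but I did not re-measure them at the end.

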